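Lower the ratchet hold-down onto the tube

ROBOT

A 6-joint arm with a two-finger parallel gripper is mounted at the origin on a cart in front of the work surface, level with it; the furniture and walls round the work are solid. World frame = base frame: x ahead of the robot, y to its left, z up, the work surface at z = 0. Lengths are in m, angles in rad, forces in N, time in s.
With the tool pointing down it reaches from about 0.25 to 0.775 m from the base axis. Payload 4 kg.
Tool frame: the origin (TCP) lies at the centre of the arm's flange, where the gripper is bolted on; the fingertips stand 199 mm ahead of it and the grasp point (between the pads) lies 180 mm ahead of it (robot.tcp_to_tips is the distance from the TCP to the fingertips, in m); z points along the fingers, y is the line along which they close (so a half turn about z gives the same grasp; the last joint's range is limited). The gripper opens to 94 mm and grips with 3 to 60 N. Pads are 16 mm wide; open, the fingers measure 119 mm over their backs; the gripper's body (75 mm by 177 mm) begins 78 mm behind the grasp point.
Start: joints at [1.197, 0.087, 1.371, -0, 1.684, -0.103], TCP at [0.147, 0.53, 0.405] pointing down, gripper open.
Joint ranges: [-3.1, 3.1], [-0.76, 2.03], [0.27, 2.55], [-1.08, 4.22], [0.17, 2.65], [-2.57, 2.57]. Speed limits (rad/s): [2.79, 2.79, 3.14, 3.14, 3.14, 3.14].

INTERFACE

Orientations are given as [roll, pitch, yaw] about the fixed x, y, z axes, in that order (R = Rz(yaw) Ry(pitch) Rx(roll)).
In Python, from bench import telemetry, snapshot, ticket, robot gives the robot as it stands.
- The arm moves only by the tool apply_moves, never from a script. Its argument "moves" is a list that holds one entry, the list of rows, each a list of 5 numbers: the shift along the tool's x, y, z in units of 50 mm (1.0 is 50 mm), then the turn about the tool's z in units of 10 degrees (1.0 is 10 degrees), then the closure, from 0 (fully open) to 1 (shut). A call has 1 to 10 rows; each row is the pose to reach, as a shift and turn from the pose commanded when the call began, along the tool's axes at that moment; what a row does not reach only later rows make up. A row lasts 1/8 s, in which the tool goes at most 62.5 mm and 10.7 degrees, less where a joint would pass 70% of its speed; a pose out of reach is approached as far as the arm can. A call with a gripper value outside its range is refused whole. The fingers move at their own pace and stop on an object; the grip force is fixed at half the most. Time passes only in rows, so rows that repeat a pose let the fingers close. It gives the time, the measured TCP pose, the force, the opening and the grip force at its end, in the units of the state.
- telemetry.get_obs(): the state, without advancing time (a new reading comes with each control period).
- snapshot(name): name is "scene" or "top"; returns a dict with "image" (400x640x3 uint8, red, green, blue), "fovy" (degrees; the focal length in pixels is half the picture's height over the tangent of half this angle, whatever the lens; pixels are square), "cx", "cy" (the principal point, pixels), "R" (3x3) and "t" (3): a world point X has camera coordinates R X + t. Camera axes: x right, y down, z forward; pixel columns grow to the right and rows downward; lengths in m; the calibration is good to about 2 mm. A picture is of the moment at which its call begins. There is no depth.
- ticket.close_job(): hands the job in; it is judged then, once.
The state is a dict: "time": time; "joint_positions": joint angles; "qvel": joint speeds; "joint_torque": joint torques, N m; "tool_pos": TCP position; "ee_rot": TCP orientation; "wrist_force": force on the tool from outside, world axes, zero at the start; "wrist_torque": the same for the moment, N m; "width": finger opening in m; "finger_force": force on a finger pad.
Only numpy, scipy, OpenCV 4.12 (cv2) and the standard library are available. Lean on these libraries where they do the work, as an engineer would, in place of code of your own. Each camera call takes 0.05 s, during which the arm holds its last target. There are 200 camera calls.

TASK

Close the ratchet hold-down on the dark tube lying in its nest: with the fingertips, press the thumb paddle at the end of the raised arm so that its pawl comes free of the teeth, and go on pushing it so that the arm goes down past all its teeth until it stops with the rubber foot on the tube. Then let go so that the paddle springs back up. There is nothing to pick up: do not lift the arm, leave the tube in its nest and the parts around where they are.

Things in the scene. Friction and masses are not known exactly. Their poses are not given: they have to be found in the camera images.
- hold_base: Ratchet hold-down screwed to the bench: dark steel base plate 190 x 90 x 12 mm (x -145 to +45 mm), two steel cheeks (76 mm high) and between them a toothed sector (98 mm high). Origin on the bench top, straight under the arm's hinge. z is up, the arm points along -x, the hinge axis lies along y.
- hold_hinge (a point): The hinge axis of the arm, midway between the cheeks, 60 mm above the bench top, straight over the origin of hold_base.
- hold_arm (a joint): Elevation of the steel arm: 0 = level, fully down, foot on the tube (hard stop); larger = raised (limit 0.95). Starts at 0.50 to 0.78 and stays where left (stiff hinge: about 8 to 10 N on the paddle moves it). Teeth at 0.18, 0.43, 0.68 and 0.93 stop it going down unless the pawl lever is pressed free; pushing on the arm itself only jams it.
- hold_pawl (a joint): Turn of the pawl lever relative to the arm: 0 = sprung up, nose down between teeth; 0.13 = paddle pressed fully down to its stop. Clear of the teeth from about 0.08; at the start up to 0.08 where the nose happens to ride on a tooth. About 3 N at the paddle starts it, 6 N presses it fully; pushing on then moves the arm. Let go, it springs back.
- pawl_pivot (a point): Pivot of the dark pawl lever on top of the arm: 70 mm out from the hinge along the arm and 36 mm above the arm's centre line (square to it). The lever runs parallel to the arm when unpressed.
- paddle (a point): Centre of the upper face of the black ribbed thumb paddle (46 mm along the arm, 36 mm wide, 6 mm thick) at the lever's free end: 87 mm out from the lever's pivot and 4 mm above the lever's line. The face slopes down outwards by 0.35 rad relative to the lever. With the arm down it is 100 mm above the bench released, 88 mm pressed.
- work_tube_mid (a point): Middle of the dark plastic tube (25 mm diameter, 42 mm long) that lies loose in the nest under the arm, between two low rails; it must stay there.
- nest (a point): Middle of the place of the tube: on the base plate 115 mm from the hinge, 28.5 mm above the bench.
- head_a_mid (a point): Middle of a dark round torch head standing on the bench (41 mm diameter, 50 mm tall), bystander.
- head_b_mid (a point): Middle of another such torch head (41 mm diameter, 50 mm tall), bystander.
- dish_mid (a point): Middle of a small low round dish of clips standing on the bench (44 mm diameter, 18 mm tall), bystander.
- spare_tube_mid (a point): Middle of a spare dark tube lying on the bench (25 mm diameter, 42 mm long), bystander.
Mind the look-alikes: they are no part of the job. What is shaped like the part that bears work_tube_mid but brown, turquoise or white is not meant.

How it is judged:
On the way, in this order (a step that is already met when the one before it is completed fails the run):
1. the paddle is pressed and the pawl free while the arm is still raised (value of joint hold_pawl above 0.095 rad and value of joint hold_arm above 0.22 rad and contact force between the fingers and hold_pawl above 0.5 N), for 0.1 s.
2. the arm is pushed down to its stop (value of joint hold_arm below 0.05 rad), for 0.1 s.
At the end, for the whole second after the job is handed in: The arm is fully down (within 0.05 rad of its stop, foot on the tube), the paddle has sprung back up (pawl lever below 0.03 rad), and the tube still lies in its nest (within 12 mm) (value of joint hold_arm below 0.05 rad and value of joint hold_pawl below 0.03 rad and distance between work_tube_mid and nest below 0.012 m); the robot touches nothing.
It fails at once if the arm is lifted (value of joint hold_arm above 0.87 rad).
It fails at once if the tube is taken out of its nest (distance between work_tube_mid and nest above 0.02 m).
It fails at once if a bystander is moved or lifted (more than 15 mm) (distance of any of head_a_mid, head_b_mid, dish_mid, spare_tube_mid from where it was at the start of the episode above 0.015 m).
It also fails if it takes over 35 s, if anything falls off the work surface, if the arm or the gripper's body presses on something with over 40 N, if the wrist force passes 120 N, or if a joint passes its speed limit or range.

## Working session

There is one attempt and no reset: what is moved stays moved. The work goes in short steps, Python scripts to look and compute and a tool call to move; the robot and the scene stay as the last step left them, time stands still between calls to the robot, and variables do not carry over. Pictures are saved under pics/ and viewed, at most 10 in all, crops included, and the job is handed in when it is done.

Besides the shell and the picture viewer there is one more tool, called after "Request:" as name(argument=value, ...) on one line, values as JSON. apply_moves: Moves the arm, as the interface text tells. Its arguments: {"type":"object","properties":{"moves":{"type":"array","items":{"type":"array","items":{"type":"array","items":{"type":"number"}}}}},"required":["moves"]}

```bash
mkdir -p pics; python3 - <<'E'
from bench import telemetry, snapshot
import cv2, numpy as np, pickle
for n in ("scene","top"):
    s=snapshot(n); pickle.dump(s,open(n+".pkl","wb")); cv2.imwrite(f"pics/{n}.png",s["image"][:,:,::-1])
    print(n,s["fovy"],s["cx"],s["cy"],np.round(s["R"],3).tolist(),np.round(s["t"],3))
o=telemetry.get_obs(); print(o)
E
```

```text
scene 51.96356285219864 324.294715808069 199.38331534226816 [[0.739, -0.673, -0.007], [-0.539, -0.585, -0.607], [0.404, 0.453, -0.795]] [-0.403  0.429  0.647]
top 44.59394910342237 318.6287052257589 193.96074522344915 [[0.008, -1.0, -0.005], [-0.988, -0.007, -0.157], [0.157, 0.007, -0.988]] [0.093 0.632 0.846]
{'time': 0.1, 'joint_positions': array([ 1.19687720e+00,  8.79115711e-02,  1.37205740e+00, -2.28560190e-05,
        1.68362102e+00, -1.03056377e-01]), 'qvel': array([-6.97756763e-05, -1.39891889e-03, -5.11443504e-03, -1.34600169e-03,
       -5.30259379e-04, -1.56872691e-04]), 'joint_torque': array([ 1.93105167e-03, -3.41257095e+01, -3.03301692e+01,  7.21175317e-02,
        3.04453145e-02, -9.23507082e-05]), 'tool_pos': array([0.14711131, 0.52986761, 0.40362737]), 'ee_rot': array([-3.13960357e+00, -1.82879470e-04,  2.87072717e+00]), 'wrist_force': array([ 0.50808178, -0.05912331, -0.35120598]), 'wrist_torque': array([0.0728885 , 0.0177771 , 0.02486894]), 'finger_force': 0.0, 'width': 0.09403600592422229}
```

View pics/scene.png

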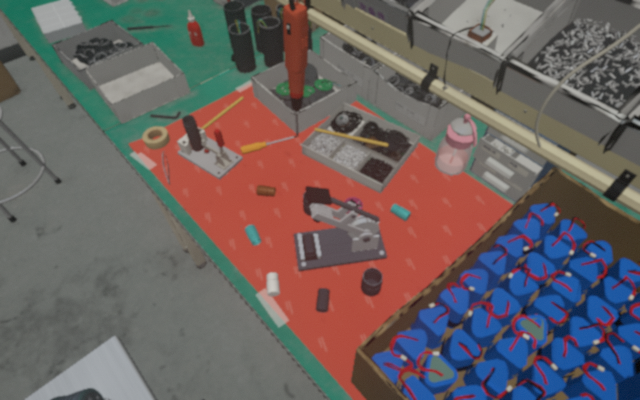

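View pics/top.png

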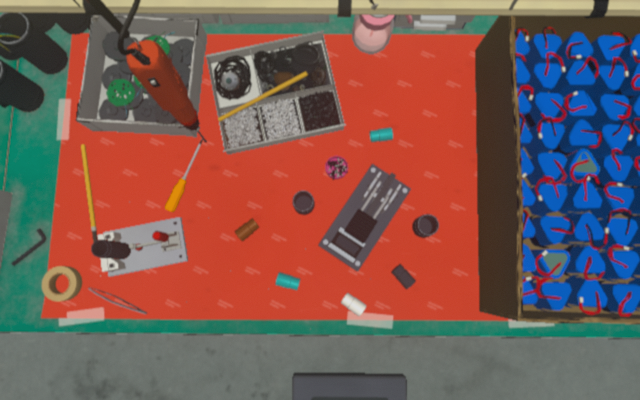

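The scene view shows the hold-down at about (340,230), with its black paddle at about (318,197) and the tube in the nest at about (308,245). In the top view the hold-down is at about (365,215), with the arm pointing down-left. Dark tube candidates:
- Top (350,243), in the nest: this is the work tube.
- Top (403,275), dark and lying on the bench: this is the spare.
- The brown, turquoise and white ones are decoys.

I'll enlarge both views to confirm.

```bash
python3 - <<'E'
import cv2, numpy as np
a=cv2.imread("pics/scene.png")[170:290,280:410]; b=cv2.imread("pics/top.png")[150:280,300:440]
a=cv2.resize(a,(390*1,360),interpolation=cv2.INTER_CUBIC); b=cv2.resize(b,(388,360),interpolation=cv2.INTER_CUBIC)
cv2.imwrite("pics/crop.png",np.hstack([a,b]))
E
```

```text
(no output)
```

View pics/crop.png

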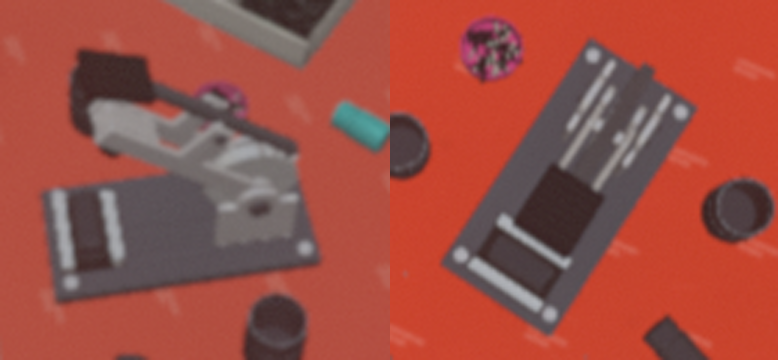

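The crop confirms it. The dark tube lies between the white rails under the arm, and the paddle centre is at scene (318,195) and top (361,227). Next I'll fit the base and triangulate the paddle.

```bash
cat > h.py <<'E'
import numpy as np, pickle
def ray(s,u,v):
    f=200/np.tan(np.radians(s["fovy"]/2)); R=np.array(s["R"]); t=np.array(s["t"])
    return -R.T@t, R.T@np.array([(u-s["cx"])/f,(v-s["cy"])/f,1])
def onz(s,u,v,z):
    c,d=ray(s,u,v); return c+d*(z-c[2])/d[2]
def tri(p,q):
    (c1,d1),(c2,d2)=p,q
    k=np.linalg.lstsq(np.c_[d1,-d2],c2-c1,rcond=None)[0]; a=c1+k[0]*d1;b=c2+k[1]*d2
    return (a+b)/2,np.linalg.norm(a-b)
def proj(s,X):
    f=200/np.tan(np.radians(s["fovy"]/2)); p=np.array(s["R"])@X+s["t"]; return np.array([s["cx"],s["cy"]])+f*p[:2]/p[2]
E
python3 - <<'E'
from h import *
S=pickle.load(open("scene.pkl","rb"));T=pickle.load(open("top.pkl","rb"))
P=np.array([onz(T,*c,.012)[:2] for c in [(372.2,164.4),(410.8,188.6),(358.5,270.6),(318.4,245)]])
print(P,np.linalg.norm(P-np.roll(P,-1,0),axis=1))
d=(P[0]+P[1]-P[2]-P[3]); d/=np.hypot(*d); psi=np.arctan2(d[1],d[0]); o=P.mean(0)+.05*d
print("x axis yaw",psi,"origin",o)
p,e=tri(ray(T,361.4,226.9),ray(S,318.3,195)); print("paddle",p,e)
r=p[:2]-o; print("out",-r@d,"lat",r@[-d[1],d[0]],"h",p[2]-.06)
for a in (.5,.55,.6,.65,.7,.75,.78):
    for w in (0,.08):
        l=87*np.array([np.cos(a-w),np.sin(a-w)])+4*np.array([-np.sin(a-w),np.cos(a-w)])
        m=np.array([70*np.cos(a)-36*np.sin(a),70*np.sin(a)+36*np.cos(a)])+l
        X=np.r_[o-d*m[0]/1e3,.06+m[1]/1e3]; print(a,w,m.round(),proj(T,X).round(1),proj(S,X).round(1))
E
```

```text
[[ 0.69630863 -0.00488813]
 [ 0.64932561 -0.07848287]
 [ 0.49304897  0.02258958]
 [ 0.54014953  0.09796673]] [0.08731318 0.18611295 0.08888294 0.18698874]
x axis yaw -0.5782721069739786 origin [ 0.6365786  -0.01803256]
paddle [0.55957562 0.0307777  0.19257871] 0.00256407891520445
out 0.09116154626060123 lat -0.0012140073065108892 h 0.1325787099416525
0.5 0 [119. 110.] [350.5 241.7] [302.9 204.1]
0.5 0.08 [122. 104.] [349.1 243.7] [301.2 206.3]
0.55 0 [113. 116.] [352.7 238.4] [305.8 201.8]
0.55 0.08 [117. 110.] [351.2 240.6] [304. 204.]
0.6 0 [107. 122.] [355.  234.9] [309.  199.5]
0.6 0.08 [111. 116.] [353.4 237.3] [306.9 201.7]
0.65 0 [101. 127.] [357.5 231.3] [312.3 197.3]
0.65 0.08 [105. 121.] [355.7 233.9] [310.  199.5]
0.7 0 [ 94. 132.] [360.  227.5] [315.8 195.2]
0.7 0.08 [ 99. 126.] [358.1 230.3] [313.4 197.3]
0.75 0 [ 88. 136.] [362.6 223.6] [319.4 193.1]
0.75 0.08 [ 92. 131.] [360.7 226.5] [316.8 195.2]
0.78 0 [ 83. 139.] [364.3 221.1] [321.7 191.9]
0.78 0.08 [ 88. 134.] [362.2 224.2] [319. 194.]
```

Request:
apply_moves(moves=[[[0,0,-0.8,0.3,1],[-1,-0.7,-0.8,0.6,1],[-2,-1.4,-0.8,0.9,1],[-3,-2.1,-0.8,1.2,1],[-4,-2.8,-0.8,1.5,1],[-5,-3.5,-0.8,1.76,1],[-6,-4.2,-0.8,1.76,1],[-7,-4.9,-0.8,1.76,1],[-8,-5.6,-0.8,1.76,1],[-9,-6.3,-0.8,1.76,1]]])

```text
time: 1.35
tool_pos: [0.4973, 0.1042, 0.4443]
ee_rot: [3.141, -0.001, 2.563]
wrist_force: [0.8, 0.3, -0.2]
width: 0.0007
finger_force: 0.0
```

Request:
apply_moves(moves=[[[-0.9,-0.25,0,0,1],[-1.8,-0.52,0,0,1],[-1.8,-0.52,0.4,0,1],[-1.8,-0.52,0.4,0,1]]])

```text
time: 1.85
tool_pos: [0.5577, 0.0346, 0.422]
ee_rot: [-3.139, -0.005, 2.563]
wrist_force: [-0.8, -0.2, -0.1]
width: 0.0006
finger_force: 0.0
```

```bash
python3 - <<'E'
from bench import telemetry, snapshot
from h import *
import cv2
ims=[]
for n,(x,y) in (("scene",(260,110)),("top",(290,150))):
    s=snapshot(n); ims.append(cv2.resize(s["image"][y:y+150,x:x+140,::-1],None,fx=2.8,fy=2.8,interpolation=cv2.INTER_CUBIC))
    p=telemetry.get_obs()["tool_pos"]-[0,0,.199]; print(n,proj(s,p),p)
cv2.imwrite("pics/hover.png",np.hstack(ims))
E
```

```text
scene [314.71991497 183.01588208] [0.55757238 0.03503142 0.22444759]
top [360.56861232 225.5077276 ] [0.55749064 0.03535119 0.22555453]
```

View pics/hover.png

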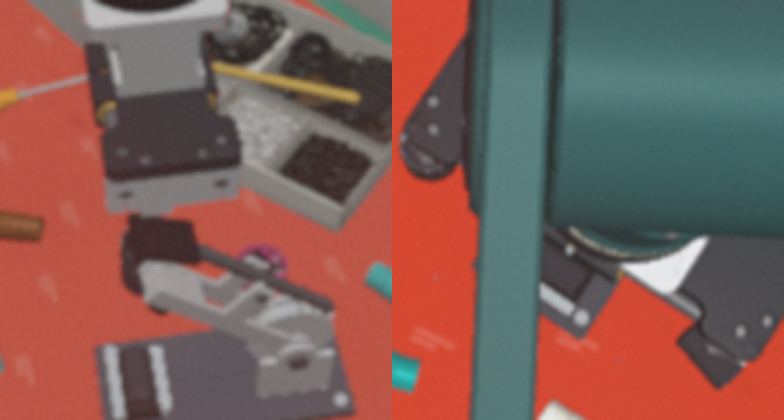

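The scene view shows the closed fingers above the paddle, with the projected tip at about (315,183) and the paddle at about (318,195). The gripper body hides the tips, but the lateral offset works out to about 2 mm. I'll press next.

Request:
apply_moves(moves=[[[0,-0.04,0.2,0,1],[0,-0.04,0.4,0,1],[0,-0.04,0.55,0,1],[0.02,-0.04,0.65,0,1],[0.04,-0.04,0.72,0,1],[0.06,-0.04,0.78,0,1],[0.07,-0.04,0.82,0,1],[0.07,-0.04,0.82,0,1]]])

```text
time: 2.95
tool_pos: [0.5529, 0.0359, 0.387]
ee_rot: [3.139, 0.002, 2.564]
wrist_force: [-5.4, 1.2, 11.3]
width: 0.0006
finger_force: 4.9
```

Request:
apply_moves(moves=[[[0.06,0,0.06,0,1],[0.13,0,0.13,0,1],[0.2,0,0.21,0,1],[0.27,0,0.3,0,1],[0.34,0,0.38,0,1],[0.41,0,0.47,0,1]]])

```text
time: 3.7
tool_pos: [0.5349, 0.0477, 0.3645]
ee_rot: [3.139, -0.001, 2.565]
wrist_force: [-8.8, 3.1, 15.9]
width: 0.0001
finger_force: 8.0
```

```bash
python3 - <<'E'
from bench import telemetry, snapshot
from h import *
import cv2
s=snapshot("scene"); cv2.imwrite("pics/mid.png",cv2.resize(s["image"][150:280,260:420,::-1],None,fx=4,fy=4,interpolation=cv2.INTER_CUBIC))
o=telemetry.get_obs();print(o["tool_pos"],o["wrist_force"])
E
```

```text
[0.53462094 0.04796324 0.36366668] [-9.59656179  4.56592342 15.33144403]
```

View pics/mid.png

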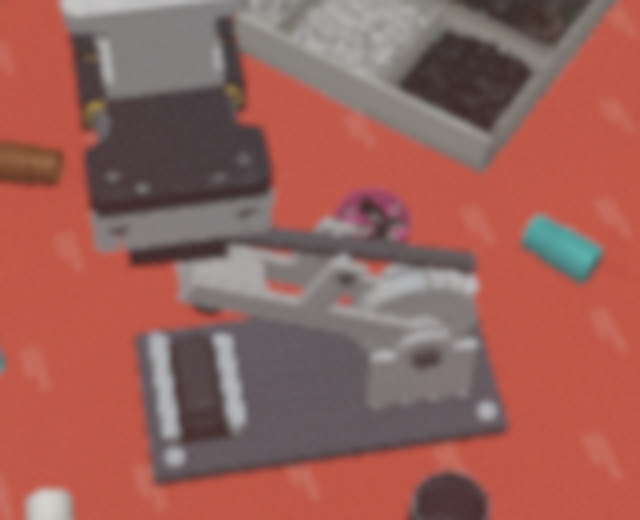

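The arm has come down to about 0.54, with the tips on the paddle and the tube in place at about (309,246) in the full image. I'll keep pushing down the arc.

Request:
apply_moves(moves=[[[0.1,0,0.11,0,1],[0.2,0,0.22,0,1],[0.29,0,0.34,0,1],[0.38,0,0.46,0,1],[0.45,0,0.59,0,1],[0.52,0,0.72,0,1],[0.58,0,0.85,0,1],[0.63,0,0.98,0,1],[0.67,0,1.1,0,1],[0.7,0,1.22,0,1]]])

```text
time: 5.0
tool_pos: [0.5061, 0.0667, 0.3007]
ee_rot: [3.14, -0.003, 2.565]
wrist_force: [-7.4, 3.9, 9.1]
width: 0.0007
finger_force: 5.7
```

Request:
apply_moves(moves=[[[0.02,0,0.1,0,1],[0.03,0,0.2,0,1],[0.04,0,0.28,0,1],[0.04,0,0.34,0,1],[0.04,0,0.38,0,1],[0.04,0,0.38,0,1],[0.04,0,0.38,0,1]]])

```text
time: 5.88
tool_pos: [0.5041, 0.0681, 0.2885]
ee_rot: [3.139, -0.001, 2.565]
wrist_force: [-19.3, 4.0, 36.2]
width: 0.0002
finger_force: 20.3
```

Request:
apply_moves(moves=[[[0,0,-0.2,0,1],[0,0,-0.5,0,1],[0,0,-1,0,1],[0.5,0,-2,0,1],[1.5,0,-2.5,0,1],[2.5,0,-2.5,0,1],[3.5,0,-2.5,0,1],[3.5,0,-2.5,0,1]]])

```text
time: 6.88
tool_pos: [0.3569, 0.1634, 0.4055]
ee_rot: [3.14, 0.001, 2.568]
wrist_force: [0.7, 0.8, -0.8]
width: 0.0005
finger_force: 0.0
```

```bash
python3 - <<'E'
from bench import telemetry, snapshot
from h import *
import cv2
ims=[]
for n,(x,y) in (("scene",(280,160)),("top",(290,150))):
    s=snapshot(n); ims.append(cv2.resize(s["image"][y:y+140,x:x+140,::-1],None,fx=2.8,fy=2.8,interpolation=cv2.INTER_CUBIC))
cv2.imwrite("pics/end.png",np.hstack(ims)); o=telemetry.get_obs();print(o["tool_pos"],o["wrist_force"])
E
```

```text
[0.35888753 0.16240711 0.40521438] [0.63615306 0.8062253  0.17598082]
```

View pics/end.png

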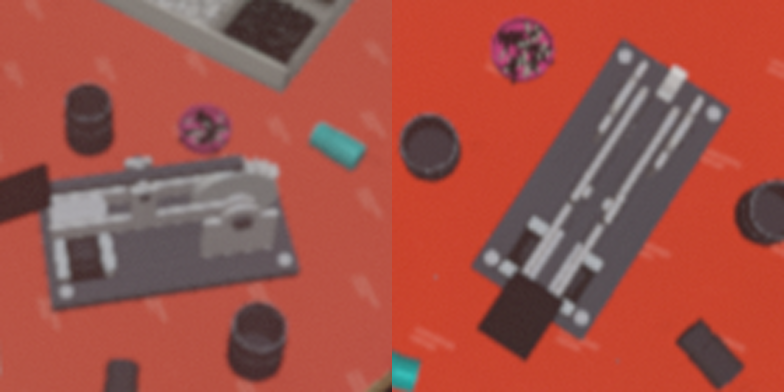

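The arm is level with its foot on the tube. The tube lies between the rails, the bystanders are where they were, and the paddle is at top (335,262). I'll check the paddle height numerically, then hand in.

```bash
python3 - <<'E'
from h import *
T=pickle.load(open("top.pkl","rb")); S=pickle.load(open("scene.pkl","rb"))
o=np.array([.6366,-.018]); d=np.array([.8374,-.5466])
for w,m in ((0,(.157,.1)),(.13,(.157,.088)),("a.05",(.155,.108))): X=np.r_[o-d*m[0],m[1]]; print(w,proj(T,X),proj(S,X))
from bench import snapshot
s=snapshot("scene")["image"]; m=(s[190:260,262:298].max(2)<75).astype(np.uint8)
import cv2; n,l,st,c=cv2.connectedComponentsWithStats(m); i=1+st[1:,4].argmax(); print(st[i],c[i]+[262,190])
E
```

```text
0 [335.70241641 263.06906348] [285.15945953 228.19365429]
0.13 [335.4987243  263.18976243] [285.66507222 231.53698994]
a.05 [336.49450799 261.98567109] [285.84301329 225.77848199]
[ 16  30  20  19 248] [287.18145161 229.03225806]
```

```bash
python3 -c "
from bench import ticket; print(ticket.close_job())"
```

```text
the job is handed in; nothing more can be done
None
```

I pressed the paddle and pushed the hold-down arm to its stop, with the foot on the tube. I then released it and handed the job in at about 7 s. The last images show the arm level, the tube in its nest and the bystanders in place. The paddle looks sprung back, though that check was only good to a few millimetres, and no verdict came back.

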